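Back up the hidden bolt head behind the bracket

ROBOT

A 6-joint arm with a two-finger parallel gripper is mounted at the origin on the work surface. World frame = base frame: x ahead of the robot, y to its left, z up, the work surface at z = 0. Lengths are in m, angles in rad, forces in N, time in s.
With the tool pointing down it reaches from about 0.375 to 0.925 m from the base axis. Payload 5.7 kg.
Tool frame: the origin (TCP) lies midway between the tips of the shut fingers; the grasp point (between the pads) lies 19 mm behind it; z points along the fingers, y is the line along which they close (so a half turn about z gives the same grasp; the last joint's range is limited). The gripper opens to 88 mm and grips with 3 to 60 N. Pads are 20 mm wide; open, the fingers measure 115 mm over their backs; the gripper's body (75 mm by 178 mm) begins 61 mm behind the grasp point.
Start: joints at [-1.364, 0.359, 1.51, -0, 1.272, -0.115], TCP at [0.19, -0.569, 0.223] pointing down, gripper open.
Joint ranges: [-2.97, 2.97], [-1.01, 2.36], [0.21, 2.38], [-0.96, 4.11], [0.2, 2.71], [-2.98, 2.98]. Speed limits (rad/s): [2.39, 2.39, 3.14, 3.14, 3.14, 3.14].

INTERFACE

Orientations are given as a unit quaternion [x, y, z, w].
In Python, from bench import move_ptp, servo_line, goto_joints, move_gripper, sleep, inverse_kinematics, capture, PlanningError, close_job, spot_in, silhouettes, current_clock, current_joint_pos, current_qvel, current_joint_torque, current_position, current_orientation, current_force, current_torque, current_finger_gap, current_grip_force gives the robot as it stands. Calls block until the motion is done:
- move_ptp(position, orientation): joint-space move of the TCP to a pose.
- servo_line(position, orientation=None, rate=0.15, contact_N=None): straight line of the TCP; orientation=None keeps the orientation; rate is the mean speed in m/s. With contact_N (N) it stops when the force on the tool has changed by that much, and returns True; else False.
- goto_joints(angles): joint-space move.
- move_gripper(opening): finger opening in m; the grip force is fixed at half the most; returns when the fingers have stopped.
- sleep(seconds).
- inverse_kinematics(position, orientation): joint angles nearest the present ones, or None.
- capture(name): name is "scene" or "top" or "wrist"; returns a dict with "image" (480x640x3 uint8, blue, green, red), "range_z" (480x640 float32, m along the optical axis (not along the pixel's ray), 0 where there is no reading), "intrinsics" (3x3 intrinsics, pixels), "R" (3x3) and "t" (3): a world point X has camera coordinates R X + t. Camera axes: x right, y down, z forward; pixel columns grow to the right and rows downward; lengths in m; the calibration is good to about 2 mm. A picture is of the moment at which its call begins.
A pose or a line that the arm cannot do raises PlanningError and nothing moves.
- close_job(): hands the job in; it is judged then, once.
Trained networks look in the newest picture that a camera, given by its name, has taken for a name from the list of things; names that differ only in an ending like _2 or _b are one class to them, and where a whole thing is asked for, a point or a joint stands for the part that bears it (a point fixed in the world has none). Each returns a list of dicts, best first, with "conf" (0 to 1); they miss things now and then, are a little off and sometimes report something else, mostly with a low value. They report only what shows in the picture. A call takes as long as a camera call.
- spot_in(camera, query): "xy" ([column, row] in pixels, amid what is visible of it).
- silhouettes(camera, query): "region" (480x640 bool, what is visible of it) and "xy" ([column, row] in pixels, amid what is visible of it).
Readings, each from a call of its own:
- current_clock(): time.
- current_joint_pos(): joint angles.
- current_qvel(): joint speeds.
- current_joint_torque(): joint torques, N m.
- current_position(): TCP position.
- current_orientation(): TCP orientation.
- current_force(): force on the tool from outside, world axes, zero at the start.
- current_torque(): the same for the moment, N m.
- current_finger_gap(): finger opening in m.
- current_grip_force(): force on a finger pad.
Only numpy, scipy, OpenCV 4.12 (cv2) and the standard library are available. Lean on these libraries where they do the work, as an engineer would, in place of code of your own. Each camera call takes 0.05 s, during which the arm holds its last target. There are 200 camera calls.

TASK

The slow nut driver in front of the bracket is dragging the bolt round together with its nut. Pull the parts tray out towards you to its stop so that the gap behind the bracket is uncovered and leave it out, then reach down into the gap, grip the hex bolt head across its sides and hold it so that it no longer turns. Finish while still gripping the bolt head; leave the other things on the bench where they are.

Things in the scene. Friction and masses are not known exactly. Their poses are not given: they have to be found in the camera images.
- fixture: Fixed grey steel fixture, 170 (x) by 250 mm (y). Origin at bench height below the middle of the gap behind the bracket; x points from the robot's side to the back, y along the gap, z up. Two side plates (inner faces y = +-106 mm, tops 120 mm high) carry the tray. The gap's back is a backing plate, front face at x = +30 mm, top 95 mm high.
- tray (a joint): How far the tray is pulled out, m: 0 pushed in (covering the gap), 0.110 at its stop. It slides level along the fixture's -x with about 2 N of friction and stays where it is left.
- tray_pull (a point): Grip point of the tray's pull: an upright black block 12 mm thick (fixture x), 44 mm wide (y), at the middle of the tray's front edge; point 178 mm above the bench, 16 mm below its top, 26 mm above the tray's rim. Tray: open steel, 110 x 190 x 30 mm plus 18 mm side flanges, behind the block; its rear edge is 35 mm behind the fixture's origin when in, 75 mm in front at its stop. Low nuts are fixed in its rear.
- bracket: Fixed dark steel angle bracket in the fixture, upright plate 90 mm wide, 10 mm thick, top edge 120 mm above the bench; axes as the fixture's. Origin at bench height below the bolt head, up to 30 mm left or right of the fixture's middle; plate's back face at x = -24 mm, so the gap to the backing plate is 54 mm. The green nut driver sits in front of it, under the tray.
- bolt_head (a point): Centre of the hex bolt head behind the bracket, on the bolt's level axis (bracket x), 90 mm above the bench, 30 mm below the bracket's top edge. Steel, 30 mm across flats, 34.6 mm across corners, 22 mm long (11 mm each side of this point), on a round shank 24 mm in diameter. Axes as the bracket's; they do not turn. At least 55 mm free on both sides and below.
- bolt (a joint): Turn of the bolt about the bracket's x axis, rad. At every multiple of 1.047 two flats stand upright, facing +-y. Left alone it turns steadily at about 0.1 rad/s (drive about 0.1 N m, stiffly damped); a firm pinch (40 N or more) from its two sides turns it within a second or two until flats lie on the pads, and stops it.
- housing: Bystander: grey pillow block bearing housing, 45 x 150 x 87 mm, origin under its centre.
- hammer: Bystander: stubby nylon-headed hammer lying flat, 140 mm long (x), white head 75 mm wide (y) and 34 mm in diameter 60 mm along +x; origin under its middle.
- cup: Bystander: grey cup 90 mm in diameter, 45 mm high, holding a dull silver bearing insert; origin under its centre.

How it is judged:
By the outcome, as a careful person would: the job done as asked, in the order asked, and still so for the second after the job is handed in, while the arm keeps its last pose, push and grip.
It also fails if it takes over 48 s, if anything falls off the work surface, if the arm or the gripper's body presses on something with over 40 N, if the wrist force passes 120 N, or if a joint passes its speed limit or range.

## Working session

There is one attempt and no reset: what is moved stays moved. The work goes in short steps, each a Python script; the robot and the scene stay as the last script left them, time stands still between calls to the robot, and variables do not carry over. Pictures are saved under pics/ and viewed, at most 10 in all, crops included, and the job is handed in when it is done.

```bash
ls; mkdir -p pics; cat > h.py <<'E'
import numpy as np, cv2
from bench import *
def cloud(c):
    z=c["range_z"];K=c["intrinsics"];v,u=np.mgrid[:480,:640]
    P=np.stack([(u-K[0,2])/K[0,0]*z,(v-K[1,2])/K[1,1]*z,z],-1)
    return (P-c["t"])@c["R"]   # R^T (p-t)
def proj(c,X):
    p=c["intrinsics"]@(c["R"]@np.array(X)+c["t"]);return p[:2]/p[2]
E
python3 - <<'E'
from h import *
ims=[]
for n in("scene","top"):
    c=capture(n);W=cloud(c);ims.append(c["image"])
    np.savez(f"{n}.npz",W=W,**c)
    print(n,(-c["R"].T@c["t"]).round(3))
    for q in("fixture","tray","tray_pull","bracket","bolt_head","housing","hammer","cup"):
        for s in silhouettes(n,q)[:1]:
            m=s["region"]&(c["range_z"]>0)
            print(q,round(s["conf"],2),np.round(s["xy"]),m.sum(),np.median(W[m],0).round(3),np.percentile(W[m],2,0).round(3),np.percentile(W[m],98,0).round(3))
    cv2.imwrite(f"pics/{n}.png",c["image"])
print(current_clock())
E
```

```text
pics
scene [1.013 0.523 0.992]
fixture 0.58 [297. 291.] 9871 [0.657 0.042 0.124] [ 0.546 -0.089  0.007] [0.729 0.149 0.17 ]
tray 0.84 [294. 279.] 5219 [0.637 0.025 0.128] [ 0.577 -0.075  0.123] [0.713 0.13  0.187]
tray_pull 0.69 [290. 275.] 5320 [0.637 0.024 0.128] [ 0.576 -0.077  0.122] [0.713 0.13  0.188]
bolt_head 0.59 [294. 278.] 5131 [0.637 0.024 0.128] [ 0.578 -0.074  0.123] [0.713 0.127 0.187]
housing 0.59 [414. 438.] 2470 [0.684 0.414 0.051] [0.654 0.336 0.006] [0.698 0.478 0.088]
hammer 0.72 [476. 360.] 1154 [0.453 0.407 0.025] [0.341 0.356 0.004] [0.489 0.441 0.036]
cup 0.98 [168. 196.] 624 [ 0.677 -0.467  0.029] [ 0.637 -0.496  0.004] [ 0.717 -0.412  0.046]
top [ 0.417 -0.016  1.581]
fixture 0.94 [299. 199.] 4866 [0.625 0.021 0.126] [ 0.536 -0.099  0.005] [0.708 0.136 0.161]
tray 0.58 [301. 194.] 3521 [0.643 0.023 0.128] [ 0.575 -0.083  0.12 ] [0.709 0.13  0.19 ]
tray_pull 0.57 [300. 193.] 3516 [0.643 0.023 0.128] [ 0.575 -0.083  0.12 ] [0.708 0.13  0.19 ]
bracket 0.69 [305. 223.] 383 [0.569 0.014 0.023] [ 0.551 -0.027  0.013] [0.602 0.054 0.117]
bolt_head 0.81 [305. 223.] 434 [0.569 0.012 0.022] [ 0.551 -0.03   0.012] [0.604 0.057 0.117]
housing 0.58 [171. 186.] 907 [0.668 0.394 0.056] [0.649 0.336 0.007] [0.693 0.479 0.09 ]
hammer 0.88 [166. 264.] 619 [0.443 0.408 0.027] [0.341 0.358 0.013] [0.483 0.44  0.039]
cup 0.86 [467. 191.] 568 [ 0.681 -0.462  0.023] [ 0.634 -0.493 -0.002] [ 0.716 -0.411  0.049]
0.9
```

View pics/top.png

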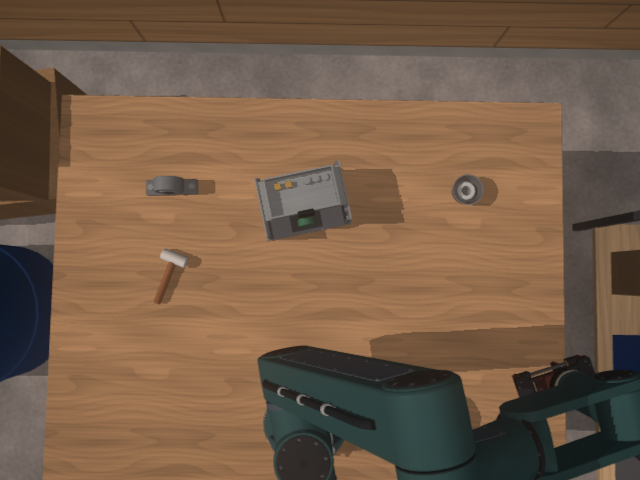

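View pics/scene.png

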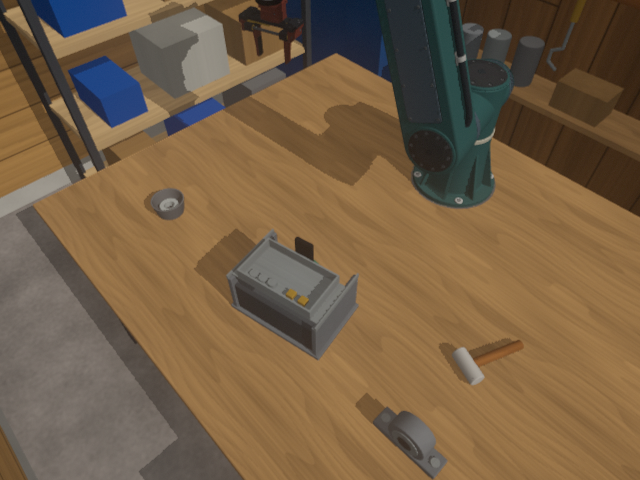

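The top picture shows the fixture at about (300,200), turned some 10–15°, with the green driver at (305,222) and the black pull in front. The scene picture shows the pull at (304,248) and the tray pushed in. The housing, hammer and cup are well clear of it.

```bash
python3 - <<'E'
from h import *
for n in("scene","top"):
    d=np.load(n+".npz");W=d["W"][d["range_z"]>0]
    box=(abs(W[:,0]-.63)<.16)&(abs(W[:,1]-.02)<.2)
    for lo,hi,t in((.108,.165,"mid"),(.168,.21,"pull"),(.145,.16,"rim")):
        P=W[box&(W[:,2]>lo)&(W[:,2]<hi)]
        r=cv2.minAreaRect(P[:,:2].astype(np.float32)*1000)
        print(n,t,len(P),np.round(r[0],1),np.round(r[1],1),round(r[2],1),P.mean(0).round(4),P[:,2].max().round(3))
E
```

```text
scene mid 5718 [631.7  17.8] [164.8 239.7] 12.9 [0.6398 0.0283 0.1314] 0.165
scene pull 216 [586.3   8.3] [13.6 43.8] 15.2 [0.5875 0.0111 0.1851] 0.197
scene rim 857 [641.   19.3] [121.2 194. ] 13.1 [0.6437 0.0237 0.1505] 0.16
top mid 3888 [628.3  20.5] [164.6 237.3] 12.6 [0.6402 0.0233 0.1294] 0.165
top pull 92 [583.1  10.4] [12.6 43.2] 12.2 [0.5821 0.0101 0.1921] 0.203
top rim 367 [637.2  22.3] [123.1 190.5] 13.1 [0.6467 0.0257 0.152 ] 0.16
```

```bash
cat >> h.py <<'E'
from scipy.spatial.transform import Rotation as Ro
yaw=np.radians(12.9);u=np.array([np.cos(yaw),np.sin(yaw),0]);v=np.array([-u[1],u[0],0])
def quat(s=1,yaw=yaw):
    y=s*np.array([-np.sin(yaw),np.cos(yaw),0]);z=np.array([0,0,-1.]);return Ro.from_matrix(np.c_[np.cross(y,z),y,z]).as_quat()
E
python3 - <<'E'
from h import *
for s in(1,-1): print(s,inverse_kinematics([.585,.009,.27],quat(s)))
q=max((1,-1),key=lambda s:-abs(inverse_kinematics([.585,.009,.27],quat(s))[5]) if inverse_kinematics([.585,.009,.27],quat(s)) is not None else -9)
print(q)
move_ptp(np.array([.585,.009,.29])-.03*u,quat(q))
c=capture("wrist");W=cloud(c);z=c["range_z"]>0
cv2.imwrite("pics/w1.png",c["image"]);print((-c["R"].T@c["t"]).round(3),c["R"].round(2).tolist())
W=W[z]
for lo,hi,t in((.168,.2,"pull"),(.186,.2,"pulltop"),(.145,.16,"rim"),(.108,.165,"mid")):
    P=W[(W[:,2]>lo)&(W[:,2]<hi)&(abs(W[:,0]-.63)<.16)&(abs(W[:,1]-.02)<.2)]
    if len(P)>20:
        r=cv2.minAreaRect(P[:,:2].astype(np.float32)*1000);print(t,len(P),np.round(r[0],1),np.round(r[1],1),round(r[2],1))
print(current_clock(),current_joint_pos())
E
```

```text
1 [-1.02654351e-01  2.98727034e-01  1.47974528e+00 -4.44089210e-16
  1.36312034e+00 -1.89859815e+00]
-1 [-1.02654351e-01  2.98727034e-01  1.47974528e+00 -4.44089210e-16
  1.36312034e+00  1.24299450e+00]
-1
[0.62  0.016 0.452] [[0.22, -0.97, -0.0], [-0.95, -0.22, 0.24], [-0.24, -0.05, -0.97]]
pull 1590 [583.6   6.7] [12.5 43.6] 13.0
pulltop 1401 [583.6   6.7] [12.5 43.6] 13.0
rim 7614 [642.9  19.9] [111.5 190.9] 12.9
mid 58703 [628.8  16.8] [165.2 237.9] 13.0
3.375 [-1.21486964e-01  2.40310970e-01  1.51247127e+00 -2.34258416e-04
  1.38899822e+00  1.22527218e+00]
```

View pics/w1.png

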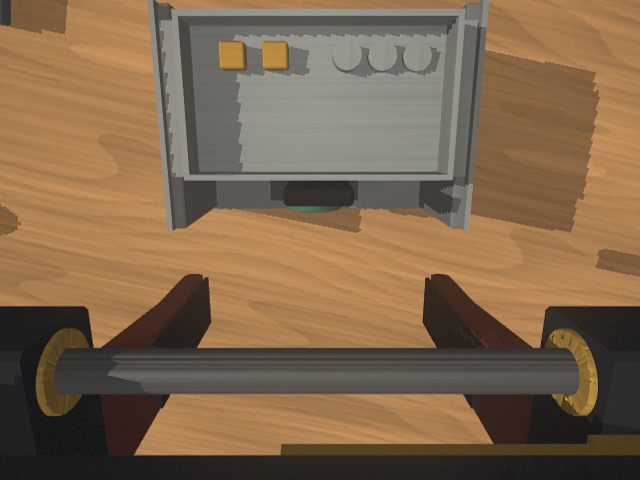

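The wrist picture shows the tray (170–480, 10–180), the pull at (318,193) and the bracket plate's edge around (315,190). The depth fit gives the pull at (583.6, 6.7) mm with a yaw of 13°.

```bash
python3 - <<'E'
from h import *
p=np.array([.5836,.0067,0]);Z=lambda z:np.array([0,0,z])
move_ptp(p+Z(.22),quat(-1))
servo_line(p+Z(.161),rate=.1)
move_gripper(0.03);print(current_finger_gap(),current_grip_force(),current_force(),current_clock())
print(servo_line(p-.112*u+Z(.161),rate=.08,contact_N=15))
print(current_position(),current_force(),(current_position()-p)@u,current_finger_gap())
move_gripper(0.07)
servo_line(current_position()+Z(.08),rate=.15)
c=capture("wrist");np.savez("w2.npz",W=cloud(c),**c);cv2.imwrite("pics/w2.png",c["image"])
for q in("bolt_head","bracket"):
    for s in silhouettes("wrist",q)[:2]:
        m=s["region"]&(c["range_z"]>0);print(q,s["conf"],s["xy"],m.sum(),np.median(cloud(c)[m],0))
print(current_clock())
E
```

```text
0.043661853319792054 30.000056326389313 [-0.9035004   0.30282942  0.46623853] 5.2667
True
[ 0.47681623 -0.01779629  0.16095751] [-0.34858311  0.77456558  2.80601547] -0.10955747288576359 0.0440719702800258
bolt_head 0.89 [312.6, 17.2] 4416 [0.61983411 0.015137   0.06427203]
bracket 0.73 [312.9, 17.3] 4338 [0.61983411 0.01547449 0.06450751]
8.0083
```

View pics/w2.png

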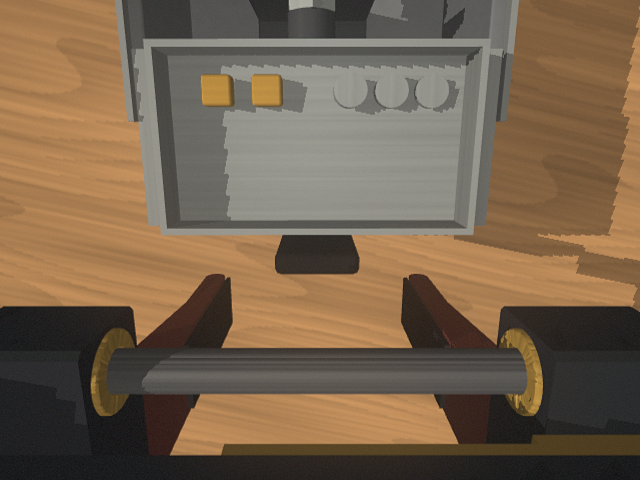

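The tray is out and the pull at (317,255) is released. The bolt head and shank show at (312,17) at the top edge. Next I'll look from above the gap.

```bash
python3 - <<'E'
from h import *
o=np.array([.6624,.0244,0])
d=np.load("w2.npz");W=d["W"][d["range_z"]>0]
P=W[(W[:,2]>.145)&(W[:,2]<.16)&(abs(W[:,1])<.12)];r=cv2.minAreaRect(P[:,:2].astype(np.float32));t=np.array([*r[0],0]);print("tray",r,(t-o)@u,(t-o)@v)
move_ptp(o-.06*u+[0,0,.26],quat(-1))
for k in range(2):
    c=capture("wrist");W=cloud(c);np.savez("w3.npz",W=W,**c)
    m=(c["range_z"]>0)&(W[...,2]>.092)&(W[...,2]<.118)
    L=np.stack([(W-o)@u,(W-o)@v,W[...,2]],-1)
    m&=(L[...,0]>-.021)&(L[...,0]<.024)&(abs(L[...,1])<.06)
    P=L[m];print(current_clock(),len(P),P.min(0).round(4),P.max(0).round(4),np.median(P,0).round(4))
    b=(W[...,2]>.112)&(W[...,2]<.125)&(abs(L[...,0]+.03)<.015)&(abs(L[...,1])<.09);Q=L[b];print("brk",len(Q),np.percentile(Q,1,0).round(4),np.percentile(Q,99,0).round(4))
for k in range(2):
    a=(L[...,2]>.09)&(L[...,2]<.098)&(L[...,0]>.02)&(L[...,0]<.05)&(abs(L[...,1])<.1);
print("backplate",np.percentile(L[a],1,0).round(4) if a.any() else None)
ys=np.round(P[:,1],3)
for y in np.unique(ys)[::2]: print(y,np.median(P[ys==y,2]).round(4),end="; ")
for s in silhouettes("wrist","bolt_head")[:1]:
    mm=s["region"]&(c["range_z"]>0);print(s["conf"],s["xy"],mm.sum(),np.median(L[mm],0),np.percentile(L[mm],2,0),np.percentile(L[mm],98,0))
cv2.imwrite("pics/w3.png",c["image"]);print(current_clock())
E
```

```text
tray ((0.5352785587310791, -0.004562318325042725), (0.112489253282547, 0.1908796727657318), 12.919567108154297) -0.13037888882461446 0.00014853251370097807
8.65 1700 [-0.021  -0.0123  0.0921] [0.0116 0.0187 0.1092] [-0.0029  0.0028  0.102 ]
brk 1867 [-0.0333 -0.0399  0.1163] [-0.0233  0.0474  0.1215]
8.7 1697 [-0.0209 -0.0123  0.092 ] [0.0115 0.0187 0.1088] [-0.003   0.0028  0.1021]
brk 1775 [-0.0334 -0.0399  0.1171] [-0.0233  0.0474  0.1216]
backplate [ 0.0306 -0.098   0.0921]
-0.012 0.0964; -0.01 0.0986; -0.008 0.0996; -0.006 0.1009; -0.004 0.1026; -0.002 0.1041; -0.0 0.1054; 0.002 0.1067; 0.004 0.1043; 0.006 0.105; 0.008 0.1041; 0.01 0.1023; 0.012 0.1026; 0.014 0.1018; 0.016 0.1012; 0.018 0.0989; 0.65 [314.5, 193.1] 9445 [-0.04381503  0.00336789  0.10206999] [-0.09510393 -0.03848648  0.01679905] [0.00770514 0.04592875 0.12084784]
8.75
```

View pics/w3.png

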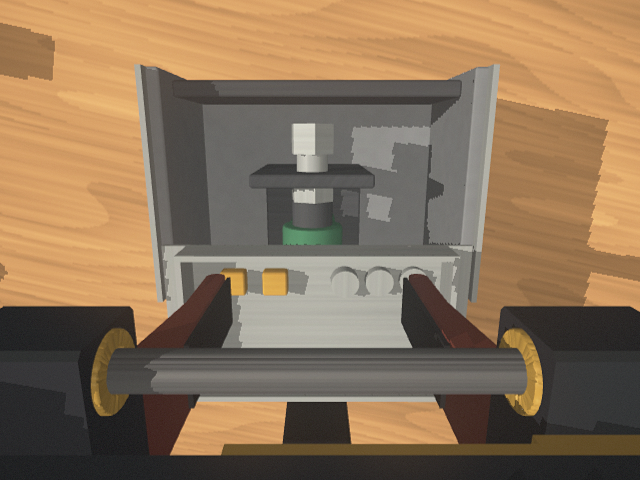

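The picture shows the tray out and clear of the gap, the bolt head at (312,138) and the bracket plate at (312,178). I'll fit the head's angle over a second to find its rate and phase.

```bash
cat >> h.py <<'E'
from scipy.optimize import least_squares
o=np.array([.6624,.0244,0])
def hexfit(c):
    W=cloud(c);L=np.stack([(W-o)@u,(W-o)@v,W[...,2]],-1)
    m=(c["range_z"]>0)&(L[...,2]>.09)&(L[...,2]<.115)&(abs(L[...,0])<.009)&(abs(L[...,1]-.003)<.02);P=L[m]
    def res(p):  # signed distance to hexagon; flats' normals at th + k*60deg from +y
        a=p[0]+np.arange(6)*np.pi/3
        return ((P[:,1:2]-p[1])*np.cos(a)+(P[:,2:]-.09-p[2])*np.sin(a)).max(1)*1e3-15
    f=min((least_squares(res,[t,.003,0],x_scale=[.1,.001,.001],loss="soft_l1") for t in np.radians([-25,-10,5,20])),key=lambda f:f.cost)
    return np.degrees(f.x[0])%60,f.x[1:]*1e3,f.cost/len(P),(P[:,0].min(),P[:,0].max())
E
python3 - <<'E'
from h import *
for k in range(3):
    t=current_clock();a=hexfit(capture("wrist"));print(t,a);sleep(.5)
E
```

```text
8.75 (np.float64(8.119554424035066), array([3.72633392, 0.01743293]), np.float64(0.1489768059195851), (np.float64(-0.008997898334674752), np.float64(0.00899669857472508)))
9.3 (np.float64(11.45881271128976), array([3.7773444 , 0.02347015]), np.float64(0.15856826699346788), (np.float64(-0.008999907776052302), np.float64(0.008959620043391538)))
9.85 (np.float64(14.47027433111951), array([3.75570061, 0.0236343 ]), np.float64(0.14363910407852407), (np.float64(-0.00899029486420281), np.float64(0.008978746792334461)))
```

```bash
python3 - <<'E'
from h import *
b=o+.00375*v
move_ptp(b+[0,0,.2],quat(-1))
print(servo_line(b+[0,0,.071],rate=.08,contact_N=12),current_position(),current_force(),current_clock())
move_gripper(.055);t=current_clock();print(t)
sleep(max(0,17.3-t))
move_gripper(0.02);print(current_clock(),current_finger_gap(),current_grip_force(),current_force(),current_torque())
for k in range(3):
    sleep(1);c=capture("wrist");print(current_clock(),current_finger_gap(),current_grip_force(),current_force().round(2),current_torque().round(3))
cv2.imwrite("pics/w4.png",c["image"])
c=capture("scene");cv2.imwrite("pics/s4.png",cv2.resize(c["image"][180:400,180:440],None,fx=2.5,fy=2.5))
E
```

```text
False [0.6619638  0.02805105 0.07154812] [ 0.30064834 -0.32981105 -0.10837317] 12.6
13.0667
17.8167 0.030128837445883974 29.99955603852868 [0.06844835 0.48542449 0.87038605] [0.20170246 0.0977055  0.01036536]
18.8667 0.029927699396538783 30.000068368390203 [0.15 2.44 0.44] [ 0.617  0.142 -0.017]
19.9167 0.029904047931641697 30.00017138198018 [-1.6   5.74  1.72] [ 0.916  0.148 -0.004]
20.9667 0.02981189424471469 30.00020152889192 [0.14 4.66 1.87] [0.897 0.164 0.01 ]
```

View pics/w4.png

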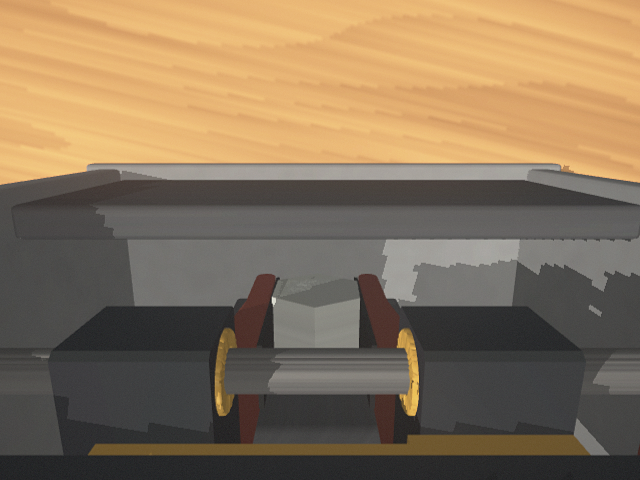

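View pics/s4.png

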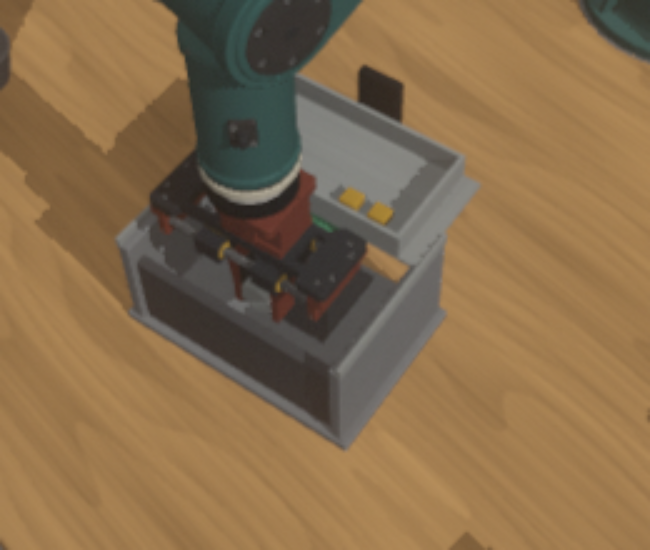

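The head is gripped with a corner pointing up at (315,295) and the pads lying on its upright flats. The tray is out and clear of the gripper. One last check that nothing is still turning before I hand in.

```bash
python3 - <<'E'
from h import *
def spin(c0,c1): return float(np.abs(c1["image"][280:345,275:358].astype(int)-c0["image"][280:345,275:358]).mean())
c0=capture("wrist");g=[]
for k in range(3):
    sleep(1);c=capture("wrist");print(current_clock(),current_finger_gap(),current_grip_force(),current_torque().round(3),current_position().round(4),spin(c0,c),hexfit(c)[:2])
E
```

```text
22.1167 0.029860638207068257 30.000190269201994 [ 0.935  0.199 -0.003] [0.6615 0.0282 0.071 ] 1.559221501390176 (np.float64(57.9381245843004), array([3.71775771, 0.16597023]))
23.1667 0.030164259825862436 30.00019172206521 [ 0.88   0.18  -0.053] [0.6615 0.0282 0.071 ] 1.4741427247451344 (np.float64(57.79897167076193), array([3.75237025, 0.18072768]))
24.2167 0.030250364263144338 30.000062808394432 [0.994 0.164 0.007] [0.6615 0.0282 0.071 ] 1.5276490577695396 (np.float64(57.74916857035242), array([3.70337425, 0.18710526]))
```

```bash
python3 -c "
from bench import *
print(close_job())"
```

```text
the job is handed in; nothing more can be done
None
```

The tray is pulled out to its stop and left there. The bolt head is gripped across its flats at 30 N (the most `move_gripper` gives), and the last 2 s of checks showed no turning; I handed the job in at about 24 s.

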